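# Find the full tin by feel

### The job

Lift the loose wooden drawer front off the three tins and lay it flat, handle up, on the rubber draining mat, then let go of it. Then heft the tins one at a time to feel their weight, in order from the robot's left end of the row to the right end (left, middle, right): lift each at least 5 cm off the tray, and stand it upright again in its own place on the tray before taking the next. Finish while holding the heaviest of the three in the gripper, upright, with its underside at least 10 cm above the tray, the two lighter tins left standing in the tray, the drawer front still on the mat and everything else on the counter left undisturbed.

Things in the scene. Friction and masses are not known exactly. Their poses are not given: they have to be found in the camera images.
- front_grip (a point): centre of the bar handle of the loose drawer front, a wooden panel 110 (x) x 290 (y) x 16 mm, 0.32 kg, lying handle up on the three tins at the start. The handle, in its middle, is a square steel bar 12 x 12 mm, 120 mm long along y, on feet at y = +-50 mm; this point is 50 mm above the panel's underside, 34 mm above its upper face. z up
- mat: thin black rubber draining mat, 170 (x) x 300 (y) x 4 mm, fixed to the counter, empty; origin at the centre of its underside (counter height), y along its long side
- tray: fixed wooden tray, 110 (x) x 340 (y) x 18 mm, walls and floor 5 mm thick; origin at the centre of its underside (counter height), y along its long side, roughly to the robot's left; the row of tins runs along y, with one tin near y = +105, one near 0 and one near -105 mm (all near x = 0)
- tin_a_mid (a point): one of three identical closed metal tins, upright cylinders 62 mm in diameter, 112 mm high, in a row on the tray with gaps of 30 mm or more; this point is its centre, 56 mm above its underside; z up along its axis. Plain sides; grip them in the upper half. Each weighs 0.1 to 0.6 kg; one of the three is at least 0.18 kg heavier than either other, which cannot be seen, nor told from name or place
- tin_b_mid (a point): one of three identical closed metal tins, upright cylinders 62 mm in diameter, 112 mm high, in a row on the tray with gaps of 30 mm or more; this point is its centre, 56 mm above its underside; z up along its axis. Plain sides; grip them in the upper half. Each weighs 0.1 to 0.6 kg; one of the three is at least 0.18 kg heavier than either other, which cannot be seen, nor told from name or place
- tin_c_mid (a point): one of three identical closed metal tins, upright cylinders 62 mm in diameter, 112 mm high, in a row on the tray with gaps of 30 mm or more; this point is its centre, 56 mm above its underside; z up along its axis. Plain sides; grip them in the upper half. Each weighs 0.1 to 0.6 kg; one of the three is at least 0.18 kg heavier than either other, which cannot be seen, nor told from name or place
- mug: bystander, not to be disturbed: white mug, 76 mm across, 85 mm high with a handle; origin at the centre of its underside
- scourer: bystander, not to be disturbed: yellow and green scouring block, 60 x 90 x 32 mm; origin at the centre of its underside
- bottle: bystander, not to be disturbed: green bottle, 64 mm across, 150 mm high; origin at the centre of its underside
- bowl: bystander, not to be disturbed: blue bowl, 130 mm across, 60 mm high; origin at the centre of its underside
- jar: bystander, not to be disturbed: amber jar, 72 mm across, 90 mm high; origin at the centre of its underside
- pepper: bystander, not to be disturbed: small red can, 42 mm across, 75 mm high; origin at the centre of its underside
Mind the look-alikes: they are no part of the job. What is shaped like the part that bears tin_a_mid but blue or yellow is not meant.

How it is judged (in metres and radians):
On the way, in this order (a step that is already met when the one before it is completed fails the run):
1. the drawer front lies flat, handle up, on the mat and is let go (horizontal distance between front_grip and mat below 0.08 m and height (world z) of front_grip below 0.062 m and angle between front_grip's own z axis and vertical below 0.1 rad and contact force between the fingers and front below 0.2 N and linear speed of front below 0.05 m/s), for 0.2 s.
2. the left tin is held clear of the tray (5 cm or more), the other two in their places ((((z of tin_a_mid in the frame of tray above 0.111 m and contact force between the fingers and tin_a above 0.5 N) and y of each of tin_b_mid, tin_c_mid in the frame of tray below 0.055 m) or ((z of tin_b_mid in the frame of tray above 0.111 m and contact force between the fingers and tin_b above 0.5 N) and y of each of tin_a_mid, tin_c_mid in the frame of tray below 0.055 m) or ((z of tin_c_mid in the frame of tray above 0.111 m and contact force between the fingers and tin_c above 0.5 N) and y of each of tin_a_mid, tin_b_mid in the frame of tray below 0.055 m))), for 0.2 s.
3. the middle tin is held clear of the tray, the other two in their places ((((z of tin_a_mid in the frame of tray above 0.111 m and contact force between the fingers and tin_a above 0.5 N) and y of tin_b_mid in the frame of tray above 0.05 m and y of tin_c_mid in the frame of tray below -0.05 m) or ((z of tin_a_mid in the frame of tray above 0.111 m and contact force between the fingers and tin_a above 0.5 N) and y of tin_c_mid in the frame of tray above 0.05 m and y of tin_b_mid in the frame of tray below -0.05 m) or ((z of tin_b_mid in the frame of tray above 0.111 m and contact force between the fingers and tin_b above 0.5 N) and y of tin_a_mid in the frame of tray above 0.05 m and y of tin_c_mid in the frame of tray below -0.05 m) or ((z of tin_b_mid in the frame of tray above 0.111 m and contact force between the fingers and tin_b above 0.5 N) and y of tin_c_mid in the frame of tray above 0.05 m and y of tin_a_mid in the frame of tray below -0.05 m) or ((z of tin_c_mid in the frame of tray above 0.111 m and contact force between the fingers and tin_c above 0.5 N) and y of tin_a_mid in the frame of tray above 0.05 m and y of tin_b_mid in the frame of tray below -0.05 m) or ((z of tin_c_mid in the frame of tray above 0.111 m and contact force between the fingers and tin_c above 0.5 N) and y of tin_b_mid in the frame of tray above 0.05 m and y of tin_a_mid in the frame of tray below -0.05 m))), for 0.2 s.
4. the right tin is held clear of the tray, the other two in their places ((((z of tin_a_mid in the frame of tray above 0.111 m and contact force between the fingers and tin_a above 0.5 N) and y of each of tin_b_mid, tin_c_mid in the frame of tray above -0.055 m) or ((z of tin_b_mid in the frame of tray above 0.111 m and contact force between the fingers and tin_b above 0.5 N) and y of each of tin_a_mid, tin_c_mid in the frame of tray above -0.055 m) or ((z of tin_c_mid in the frame of tray above 0.111 m and contact force between the fingers and tin_c above 0.5 N) and y of each of tin_a_mid, tin_b_mid in the frame of tray above -0.055 m))), for 0.2 s.
At the end, for the whole second after the job is handed in: The heaviest tin is held still by the fingers alone, its underside 10 cm or more above the tray's floor, its axis within 20 degrees of upright; the two lighter tins stand upright on the tray's floor, untouched; the drawer front lies flat, handle up, with its centre within 80 mm of the mat's centre (z of tin_b_mid in the frame of tray above 0.161 m and angle between tin_b_mid's own z axis and vertical below 0.35 rad and contact force between the fingers and tin_b above 1 N and linear speed of each of tin_b, tin_a, tin_c below 0.05 m/s and contact force between tin_b and tray below 0.1 N and contact force between tin_b and tin_a below 0.1 N and contact force between tin_b and tin_c below 0.1 N and contact force between tin_b and front below 0.1 N and contact force between tin_b and mug below 0.1 N and contact force between tin_b and scourer below 0.1 N and contact force between tin_b and bottle below 0.1 N and contact force between tin_b and bowl below 0.1 N and contact force between tin_b and jar below 0.1 N and contact force between tin_b and pepper below 0.1 N and z of each of tin_a_mid, tin_c_mid in the frame of tray below 0.068 m and angle between each of tin_a_mid, tin_c_mid, front_grip's own z axis and vertical below 0.1 rad and x of tin_a_mid in the frame of tray between -0.055 and 0.055 m and y of tin_a_mid in the frame of tray between -0.17 and 0.17 m and contact force between the fingers and tin_a below 0.2 N and x of tin_c_mid in the frame of tray between -0.055 and 0.055 m and y of tin_c_mid in the frame of tray between -0.17 and 0.17 m and contact force between the fingers and tin_c below 0.2 N and horizontal distance between front_grip and mat below 0.08 m and height (world z) of front_grip below 0.062 m and contact force between the fingers and front below 0.2 N); the arm keeps its last pose, push and grip.
It fails at once if a tin is tipped over (angle between any of tin_a_mid, tin_b_mid, tin_c_mid's own z axis and vertical above 0.7 rad).
It fails at once if the drawer front is tipped off or dropped (angle between front_grip's own z axis and vertical above 0.7 rad or linear speed of front above 1.2 m/s).
It fails at once if a bystander is moved more than 3 cm (distance of any of mug, scourer, bottle, bowl, jar, pepper from where it was at the start of the episode above 0.03 m).
It also fails if it takes over 72 s, if anything falls off the work surface, if the arm or the gripper's body presses on something with over 40 N, if the wrist force passes 120 N, or if a joint passes its speed limit or range.

### The arm

A 6-joint arm with a two-finger parallel gripper is mounted at the origin on the work surface. World frame = base frame: x ahead of the robot, y to its left, z up, the work surface at z = 0. Lengths are in m, angles in degrees, forces in N, time in s.
With the tool pointing down it reaches from about 0.4 to 0.825 m from the base axis. Payload 7 kg.
Tool frame: the origin (TCP) lies on the centre line of the jaws, within the pads' length; the fingertips stand 8 mm ahead of it and the grasp point (between the pads) lies 11 mm behind it; z points along the fingers, y is the line along which they close (so a half turn about z gives the same grasp; the last joint's range is limited). The gripper opens to 88 mm and grips with 3 to 60 N. Pads are 19 mm wide; open, the fingers measure 130 mm over their backs; the gripper's body (78 mm by 193 mm) begins 47 mm behind the grasp point.
Start: joints at [-50.529, 20.546, 0.682, 0, -70.136, -16.507], TCP at [0.263, -0.621, 0.235] pointing down, gripper open.
Joint ranges: [-176.03, 176.03], [-82.01, 121.73], [-58.28, 71.71], [-173.87, 95.51], [-174.79, -0.11], [-173.66, 173.66]. Speed limits (degrees/s): [136.94, 136.94, 172.46, 180, 180, 180].

### API

Orientations are given as [roll, pitch, yaw] about the fixed x, y, z axes, in that order (R = Rz(yaw) Ry(pitch) Rx(roll)).
In Python, from plant import telemetry, viewer, close_job, models gives the robot as it stands.
- The arm moves only by the shell command python3 -m handwheel 'ROWS' [FORCE]. ROWS is JSON, a list of rows, each an object with "grip": the closure, from -1 (fully open) to 1 (shut); "travel": the shift along the tool's x, y, z as a fraction of full scale, a list of three; "spin": the turn about the tool's z as a fraction of full scale. A call has 1 to 8 rows; each row shifts and turns the commanded pose from where the row before left it, along the tool's axes as they then stand; what a row does not reach is not made up. Full scale, the value 1, is 0.025 m for a shift and 5 degrees for a turn. A row lasts 1/8 s, in which the tool goes at most 62.5 mm and 10.7 degrees, less where a joint would pass 70% of its speed; a pose out of reach is approached as far as the arm can. A call with a number of a shift or a turn outside -1 to 1 is refused whole. A call with a gripper value outside its range is refused whole. The fingers move at their own pace and stop on an object; FORCE is the grip in N (left out, the last holds). Time passes only in rows, so rows that do not move let the fingers close. It gives the time, the measured TCP pose, the force, the opening and the grip force at its end, in the units of the state.
- telemetry.get_state(): the state, without advancing time (a new reading comes with each control period).
- viewer.capture(name): name is "scene" or "side" or "wrist"; returns the picture (384x512x3 uint8, red, green, blue); there is no depth.
- viewer.calibration(name): a dict with "fx", "fy", "cx", "cy" (pixels), "T" (4x4, takes a point from camera to world coordinates); the wrist camera has in their place "T_tool_cam" (4x4, takes a point from camera to tool coordinates, whose origin is the TCP and whose axes are the flange's). Camera axes: x right, y down, z forward; pixel columns grow to the right and rows downward; lengths in m; the calibration is good to about 2 mm. A picture is of the moment at which its call begins: read the wrist's pose just before it. calibration takes no time and is no camera call.
- close_job(): hands the job in; it is judged then, once.
Trained networks look in the newest picture that a camera, given by its name, has taken for a name from the list of things; names that differ only in an ending like _2 or _b are one class to them, and where a whole thing is asked for, a point or a joint stands for the part that bears it (a point fixed in the world has none). Each returns a list of dicts, best first, with "p" (0 to 1); they miss things now and then, are a little off and sometimes report something else, mostly with a low value. They report only what shows in the picture. A call takes as long as a camera call. They do not tell look-alikes from the thing itself.
- models.find_in(camera, thing): "position" ([column, row] in pixels, amid what is visible of it).
The state is a dict: "time_s": time; "joints": joint angles; "qd": joint speeds; "joint_torque": joint torques, N m; "tcp_pos": TCP position; "eef_rot": TCP orientation; "contact_force": force on the tool from outside, world axes, zero at the start; "moment": the same for the moment, N m; "gripper_width": finger opening in m; "gripper_force": force on a finger pad.
Only numpy, scipy, OpenCV 4.12 (cv2) and the standard library are available. Lean on these libraries where they do the work, as an engineer would, in place of code of your own. Each camera call takes 0.05 s, during which the arm holds its last target. There are 200 camera calls.

## Working session

There is one attempt and no reset: what is moved stays moved. The work goes in short steps, Python scripts to look and compute and a shell command to move; the robot and the scene stay as the last step left them, time stands still between calls to the robot, and variables do not carry over. Pictures are saved under pics/ and viewed, at most 12 in all, crops included, and the job is handed in when it is done.

```bash
mkdir -p pics; cat > h.py <<'E'
import numpy as np, cv2
from scipy.spatial.transform import Rotation as R
from plant import telemetry, viewer, close_job, models
def pose():
    s=telemetry.get_state(); T=np.eye(4); T[:3,:3]=R.from_euler('xyz',s['eef_rot'],degrees=True).as_matrix(); T[:3,3]=s['tcp_pos']; return T
def cap(n,f=None):
    T=pose(); im=viewer.capture(n)
    if f: cv2.imwrite('pics/'+f,im[:,:,::-1])
    return im,T
def px2w(n,uv,z,T=None):
    c=viewer.calibration(n); M=c['T'] if n!='wrist' else T@np.array(c['T_tool_cam']); M=np.array(M)
    d=M[:3,:3]@[(uv[0]-c['cx'])/c['fx'],(uv[1]-c['cy'])/c['fy'],1]; o=M[:3,3]
    return o+d*(z-o[2])/d[2]
E
python3 - <<'E'
from h import *
print(telemetry.get_state())
ims=[]
for n in('scene','side'):
    im,_=cap(n,n+'0.png')
    for t,z in(('front_grip',.17),('mat',.004),('tray',.01),('tin_a_mid',.061),('mug',.04),('scourer',.016),('bottle',.075),('bowl',.03),('jar',.045),('pepper',.04)):
        print(n,t,[(np.round(d['position']),round(d['p'],2),px2w(n,d['position'],z).round(3)) for d in models.find_in(n,t)[:5]])
E
```

```text
{'time_s': 0.0, 'joints': array([-5.05295188e+01,  2.05932134e+01,  6.33490345e-01, -1.96059549e-02,
       -7.01343558e+01, -1.65055118e+01]), 'qd': array([-0.05170307,  0.02046554,  0.0338386 ,  0.1192699 , -0.01946166,
       -0.00488817]), 'joint_torque': array([-3.28103924e-04, -5.82713020e+01,  2.93043941e+01,  6.99712202e+00,
        6.59991187e-03, -1.79769040e-04]), 'tcp_pos': array([ 0.26314146, -0.6210879 ,  0.23360206]), 'eef_rot': array([ 1.79904561e+02, -9.05989424e-03, -1.57041701e+02]), 'contact_force': array([ 0.01084982,  0.96010217, -0.06178481]), 'moment': array([-0.00331302, -0.01544039,  0.01773888]), 'gripper_force': 0.0, 'gripper_width': 0.08765392120649945}
scene front_grip [(array([301., 194.]), 0.92, array([0.642, 0.06 , 0.17 ]))]
scene mat []
scene tray [(array([293., 235.]), 0.91, array([0.631, 0.051, 0.01 ]))]
scene tin_a_mid [(array([317., 157.]), 0.8, array([0.391, 0.356, 0.061])), (array([255., 178.]), 0.6, array([0.376, 0.09 , 0.061])), (array([322., 204.]), 0.59, array([0.613, 0.178, 0.061]))]
scene mug [(array([322., 242.]), 0.77, array([0.728, 0.0
[... 709 characters left out ...]
 -0.217,  0.01 ])), (array([266., 227.]), 0.63, array([0.481, 0.029, 0.01 ])), (array([232., 266.]), 0.56, array([0.513, 0.19 , 0.01 ]))]
side tin_a_mid [(array([236., 307.]), 0.9, array([0.436, 0.314, 0.061])), (array([299., 245.]), 0.86, array([0.363, 0.079, 0.061]))]
side mug [(array([185., 202.]), 0.77, array([0.732, 0.072, 0.04 ]))]
side scourer [(array([268., 226.]), 0.7, array([0.476, 0.027, 0.016]))]
side bottle [(array([139., 308.]), 0.62, array([0.645, 0.425, 0.075]))]
side bowl [(array([224., 145.]), 0.59, array([ 0.746, -0.205,  0.03 ]))]
side jar [(array([187., 348.]), 0.75, array([0.497, 0.45 , 0.045]))]
side pepper [(array([271., 114.]), 0.47, array([ 0.663, -0.411,  0.04 ]))]
```

View pics/scene0.png

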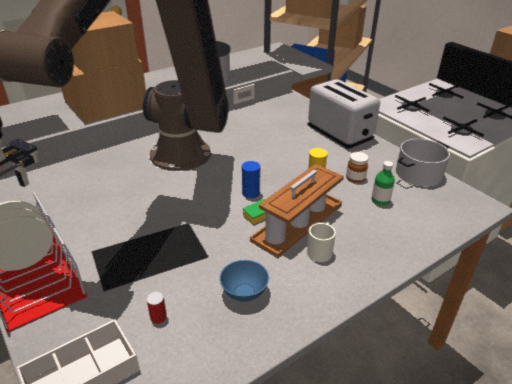

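View pics/side0.png

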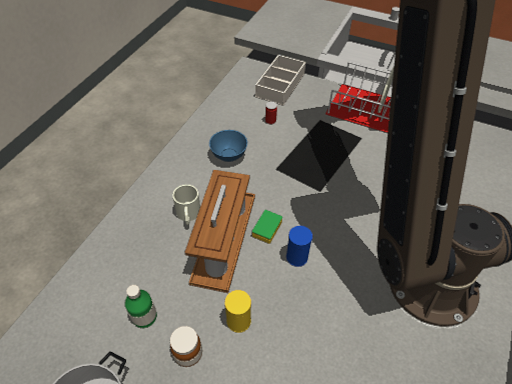

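The scene shows the drawer front on three grey tins over the tray, with its handle at about (303,185) in scene and (218,205) in side. The blue tin (251,180) and the yellow tin (318,160) are look-alikes; the grey tins under the panel are the ones meant. The mat is at (150,256) in scene and (320,154) in side.

```bash
python3 - <<'E'
from h import *
p=lambda n,l,z:[px2w(n,q,z)[:2].round(3).tolist() for q in l]
print('handle sc',p('scene',[(293,193),(303,184),(315,175)],.172))
print('handle sd',p('side',[(222,186),(218,205),(214,224)],.172))
print('mat sc',p('scene',[(93,252),(194,227),(207,256),(105,285)],.004))
print('mat sd',p('side',[(323,121),(361,133),(322,189),(277,153)],.004))
print('panel sc',p('scene',[(260,206),(321,169),(344,176),(292,219)],.133))
print('panel sd',p('side',[(217,170),(250,173),(229,255),(188,246)],.133))
E
python3 - <<'E'
import cv2,numpy as np
a=cv2.imread('pics/scene0.png')[150:270,225:365];b=cv2.imread('pics/side0.png')[155:300,165:310]
cv2.imwrite('pics/crop.png',np.hstack([cv2.resize(a,(400,400)),cv2.resize(b,(400,400))]))
E
```

```text
handle sc [[0.628, 0.041], [0.611, 0.094], [0.595, 0.154]]
handle sd [[0.603, 0.063], [0.582, 0.125], [0.562, 0.183]]
mat sc [[0.347, -0.468], [0.418, -0.173], [0.553, -0.207], [0.491, -0.488]]
mat sd [[0.491, -0.495], [0.347, -0.493], [0.384, -0.187], [0.578, -0.271]]
panel sc [[0.583, -0.041], [0.538, 0.234], [0.61, 0.266], [0.681, -0.003]]
panel sd [[0.663, -0.013], [0.571, -0.044], [0.499, 0.227], [0.604, 0.248]]
```

View pics/crop.png

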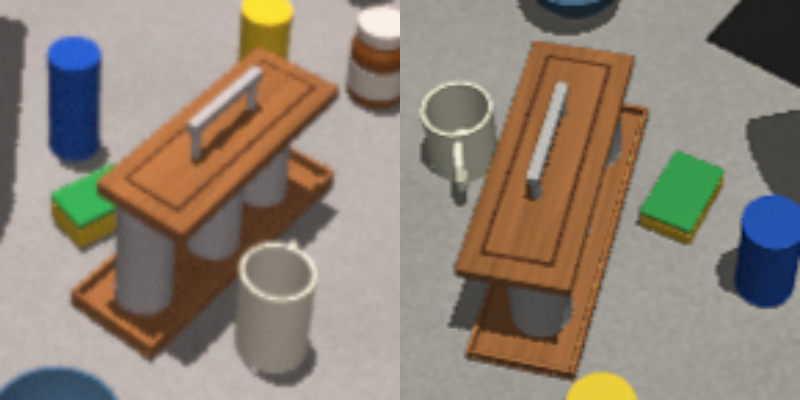

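The panel rests on three plain grey tins. The mug sits close on its far side and the scourer on its near side. I'm going above the handle.

```bash
R='echo'; 
python3 -m handwheel '[{"grip":-1,"travel":[-0.97,0.89,-0.3],"spin":0},{"grip":-1,"travel":[-0.97,0.89,-0.3],"spin":0},{"grip":-1,"travel":[-0.97,0.89,-0.3],"spin":0},{"grip":-1,"travel":[-0.97,0.89,-0.3],"spin":0},{"grip":-1,"travel":[-0.97,0.89,-0.3],"spin":0},{"grip":-1,"travel":[-0.97,0.89,-0.3],"spin":0},{"grip":-1,"travel":[-0.97,0.89,-0.3],"spin":0},{"grip":-1,"travel":[-0.97,0.89,-0.3],"spin":0}]'
python3 -m handwheel '[{"grip":-1,"travel":[-0.97,0.89,-0.2],"spin":0},{"grip":-1,"travel":[-0.97,0.89,-0.2],"spin":0},{"grip":-1,"travel":[-0.97,0.89,-0.2],"spin":0},{"grip":-1,"travel":[-0.97,0.89,-0.2],"spin":0},{"grip":-1,"travel":[-0.97,0.89,-0.2],"spin":0},{"grip":-1,"travel":[-0.97,0.89,-0.2],"spin":0},{"grip":-1,"travel":[-0.97,0.89,-0.2],"spin":0},{"grip":-1,"travel":[-0.97,0.89,-0.2],"spin":0}]'
python3 -m handwheel '[{"grip":-1,"travel":[-0.97,0.89,0],"spin":0},{"grip":-1,"travel":[-0.97,0.89,0],"spin":0},{"grip":-1,"travel":[-0.97,0.89,0],"spin":0},{"grip":-1,"travel":[-0.97,0.89,0],"spin":0},{"grip":-1,"travel":[-0.97,0.89,0],"spin":0},{"grip":-1,"travel":[-0.97,0.89,0],"spin":0},{"grip":-1,"travel":[-0.97,0.89,0],"spin":0},{"grip":-1,"travel":[-0.97,0.89,0],"spin":0}]'
python3 -m handwheel '[{"grip":-1,"travel":[0,0,0],"spin":-1},{"grip":-1,"travel":[0,0,0],"spin":-1},{"grip":-1,"travel":[0,0,0],"spin":-1},{"grip":-1,"travel":[0,0,0],"spin":-1},{"grip":-1,"travel":[0,0,0],"spin":-1},{"grip":-1,"travel":[0,0,0],"spin":-1},{"grip":-1,"travel":[0,0,0],"spin":-1},{"grip":-1,"travel":[0,0,0],"spin":-1}]'
python3 -m handwheel '[{"grip":-1,"travel":[0,0,0],"spin":-1},{"grip":-1,"travel":[0,0,0],"spin":-1},{"grip":-1,"travel":[0,0,0],"spin":-1},{"grip":-1,"travel":[0,0,0],"spin":-1},{"grip":-1,"travel":[0,0,0],"spin":-1},{"grip":-1,"travel":[0,0,0],"spin":-1},{"grip":-1,"travel":[0,0,0],"spin":-1},{"grip":-1,"travel":[0,0,0],"spin":-1}]'
python3 - <<'E'
from h import *
im,T=cap('wrist','w1.png'); print(T.round(3)); s=telemetry.get_state(); print(s['eef_rot'],s['joints'].round(1),s['contact_force'],s['time_s'])
for t,z in(('front_grip',.167),('tray',.01),('tin_a_mid',.06)):
    print(t,[(np.round(d['position']),round(d['p'],2),px2w('wrist',d['position'],z,T).round(3)) for d in models.find_in('wrist',t)[:5]])
E
```

```text
time_s: 2.1
tcp_pos: [0.3728, -0.3809, 0.295]
eef_rot: [-180.0, 0.0, -157.0]
contact_force: [-0.0, -0.0, 0.3]
gripper_width: 0.0874
gripper_force: 0.0
time_s: 3.1
tcp_pos: [0.482, -0.1412, 0.335]
eef_rot: [-180.0, 0.0, -157.0]
contact_force: [-0.1, -0.1, -0.3]
gripper_width: 0.0879
gripper_force: 0.0
time_s: 4.1
tcp_pos: [0.5913, 0.0984, 0.3347]
eef_rot: [-180.0, 0.0, -157.0]
contact_force: [-0.3, -0.2, 0.3]
gripper_width: 0.0877
gripper_force: 0.0
time_s: 5.1
tcp_pos: [0.5911, 0.0977, 0.3345]
eef_rot: [180.0, -0.0, -116.9]
contact_force: [-0.3, -0.3, 0.7]
gripper_width: 0.0875
gripper_force: 0.0
time_s: 6.1
tcp_pos: [0.5911, 0.0977, 0.3345]
eef_rot: [180.0, -0.0, -76.9]
contact_force: [-0.4, -0.6, -0.7]
gripper_width: 0.0875
gripper_force: 0.0
[[ 0.227 -0.974 -0.     0.591]
 [-0.974 -0.227 -0.     0.098]
 [ 0.     0.    -1.     0.335]
 [ 0.     0.     0.     1.   ]]
[-1.79994511e+02  1.22388435e-03 -7.66373048e+01] [ 28.1  10.7   0.1   0.  -79.4 -14.7] [0.37928092 0.21125845 0.58919948] 6.15
front_grip [(array([250., 143.]), 0.78, array([0.601, 0.069, 0.167]))]
tray [(array([250.,  32.]), 0.63, array([ 0.628, -0.049,  0.01 ]))]
tin_a_mid [(array([429., 180.]), 0.97, array([0.355, 0.078, 0.06 ])), (array([324., 315.]), 0.82, array([0.43 , 0.311, 0.06 ]))]
```

View pics/w1.png

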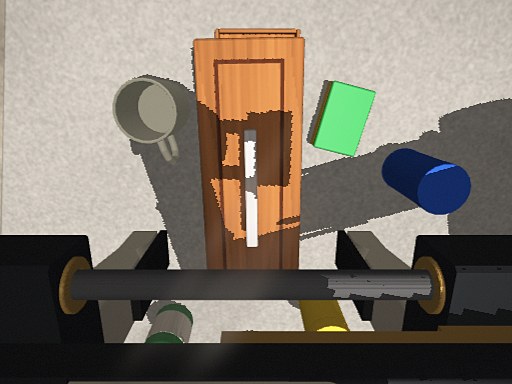

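The wrist view shows the panel seen from above. The handle runs from (250,130) to (252,247), with its centre at about (251,189).

```bash
python3 - <<'E'
from h import *
T=pose()
a,b=px2w('wrist',(250,130),.172,T),px2w('wrist',(252,247),.172,T); c=(a+b)/2
print(a,b,c,np.linalg.norm(b-a),'dir',np.degrees(np.arctan2(*(b-a)[1::-1])), 'tool',(T[:3,:3].T@(c-T[:3,3])))
l=[px2w('wrist',q,.133,T) for q in((195,39),(305,38),(300,269))];print(np.round(l,3))
E
```

```text
[0.60254594 0.05626879 0.172     ] [0.57407646 0.17253872 0.172     ] [0.5883112  0.11440376 0.172     ] 0.11970466773423412 dir 103.75856013600476 tool [-0.01704491 -0.00113698  0.16251864]
[[ 0.673 -0.013  0.133]
 [ 0.569 -0.038  0.133]
 [ 0.508  0.207  0.133]]
```

```bash

python3 -m handwheel '[{"grip":-1,"travel":[-0.34,-0.02,0.9],"spin":0},{"grip":-1,"travel":[-0.34,-0.02,0.9],"spin":0},{"grip":-1,"travel":[0,0,0.9],"spin":0},{"grip":-1,"travel":[0,0,0.9],"spin":0},{"grip":-1,"travel":[0,0,0.9],"spin":0},{"grip":-1,"travel":[0,0,0.9],"spin":0},{"grip":-1,"travel":[0,0,0.9],"spin":0},{"grip":-1,"travel":[0,0,0.8],"spin":0}]' 40
python3 -m handwheel '[{"grip":1,"travel":[0,0,0],"spin":0},{"grip":1,"travel":[0,0,0],"spin":0},{"grip":1,"travel":[0,0,0],"spin":0},{"grip":1,"travel":[0,0,0],"spin":0},{"grip":1,"travel":[0,0,0],"spin":0},{"grip":1,"travel":[0,0,0],"spin":0},{"grip":1,"travel":[0,0,0],"spin":0}]' 40
python3 -m handwheel '[{"grip":1,"travel":[0,0,-0.2],"spin":0},{"grip":1,"travel":[0,0,-0.4],"spin":0},{"grip":1,"travel":[0,0,-0.6],"spin":0},{"grip":1,"travel":[0,0,-0.8],"spin":0},{"grip":1,"travel":[0,0,-0.8],"spin":0},{"grip":1,"travel":[0,0,-0.8],"spin":0},{"grip":1,"travel":[0,0,-0.6],"spin":0},{"grip":1,"travel":[0,0,0],"spin":0}]' 40
python3 - <<'E'
from h import *
for f in ('scene','side'):
  im,T=cap(f,f+'1.png')
  for t,z in(('mat',.004),('tin_a_mid',.061),('tray',.005)):
    print(t,[(np.round(d['position']),round(d['p'],2),px2w(f,d['position'],z).round(3)) for d in models.find_in(f,t)[:5]])
a,b=[cv2.imread('pics/%s1.png'%f) for f in('scene','side')]
cv2.imwrite('pics/c2.png',np.hstack([cv2.resize(a[130:290,70:370],(800,427))[:,:800],])) 
cv2.imwrite('pics/c2.png',np.hstack([cv2.resize(a[140:300,80:240],(400,400)),cv2.resize(b[110:200,270:370],(400,400))]))
E
```

```text
time_s: 7.3
tcp_pos: [0.588, 0.1141, 0.1562]
eef_rot: [180.0, -0.0, -77.2]
contact_force: [-1.1, 0.1, -0.1]
gripper_width: 0.0872
gripper_force: 0.0
time_s: 8.18
tcp_pos: [0.5881, 0.114, 0.1571]
eef_rot: [-180.0, -0.0, -77.0]
contact_force: [0.0, 0.7, 0.3]
gripper_width: 0.0232
gripper_force: 0.0
time_s: 9.18
tcp_pos: [0.5886, 0.1143, 0.2636]
eef_rot: [-179.9, 0.0, -77.0]
contact_force: [0.8, 0.0, -3.2]
gripper_width: 0.0114
gripper_force: 39.9
mat [(array([143., 257.]), 0.64, array([ 0.451, -0.359,  0.004])), (array([357., 168.]), 0.34, array([0.471, 0.493, 0.004]))]
tin_a_mid [(array([319., 191.]), 0.79, array([0.552, 0.22 , 0.061])), (array([252., 180.]), 0.77, array([0.38 , 0.076, 0.061]))]
tray [(array([292., 233.]), 0.67, array([0.617, 0.058, 0.005]))]
mat [(array([321., 154.]), 0.93, array([ 0.44 , -0.334,  0.004]))]
tin_a_mid [(array([236., 308.]), 0.79, array([0.435, 0.316, 0.061])), (array([213., 254.]), 0.61, array([0.56 , 0.206, 0.061])), (array([297., 245.]), 0.56, array([0.367, 0.08 , 0.061]))]
tray [(array([229., 258.]), 0.66, array([0.534, 0.17 , 0.005]))]
```

View pics/scene1.png

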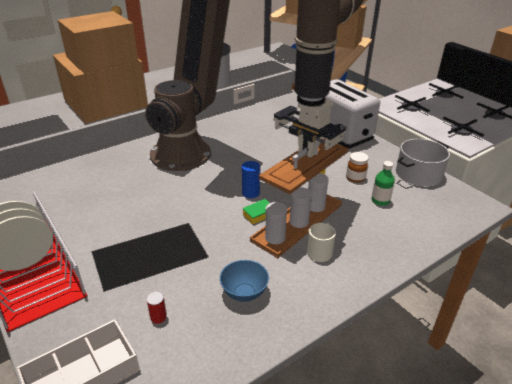

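View pics/c2.png

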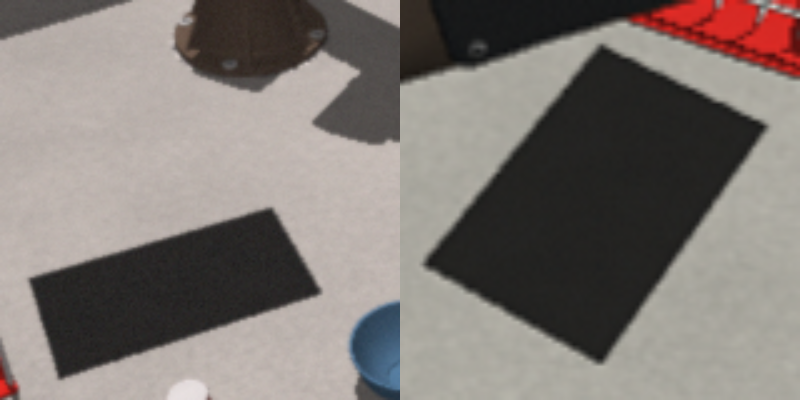

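The panel is held by its handle, clear of three standing tins. The mat is empty and its corners are clear in both crops.

```bash
python3 - <<'E'
from h import *
for n,l in(('scene',[(92.4,251.2),(188.8,223.2),(208.4,256.8),(103.6,291.2)]),('side',[(320.5,120.1),(361.75,138.1),(320.3,191.7),(276,169.4)])):
    P=np.array([px2w(n,q,.004)[:2] for q in l]); c,s,a=cv2.minAreaRect(P.astype(np.float32)); print(n,P.round(3).tolist(),c,s,a,P.mean(0))
T=pose(); print(T[:3,3],telemetry.get_state()['joints'].round(1))
E
```

```text
scene [[0.343, -0.469], [0.392, -0.177], [0.558, -0.205], [0.51, -0.499]] (0.45051324367523193, -0.33806928992271423) (0.29801058769226074, 0.16956014931201935) 80.51396179199219 [ 0.45053636 -0.33743951]
side [[0.501, -0.496], [0.337, -0.469], [0.385, -0.174], [0.55, -0.2]] (0.44381555914878845, -0.3346399664878845) (0.2994588613510132, 0.1674221158027649) 80.82704162597656 [ 0.44347232 -0.33459894]
[0.58784556 0.11398646 0.26144221] [ 29.7  12.5  -6.9  -0.  -70.6 -16.7]
```

```bash

python3 -m handwheel '[{"grip":1,"travel":[0.3,0.17,0],"spin":0},{"grip":1,"travel":[0.6,0.36,0],"spin":0},{"grip":1,"travel":[0.9,0.53,0],"spin":0},{"grip":1,"travel":[0.9,0.53,0],"spin":0},{"grip":1,"travel":[0.9,0.53,0],"spin":0},{"grip":1,"travel":[0.9,0.53,0],"spin":0},{"grip":1,"travel":[0.9,0.53,0],"spin":0},{"grip":1,"travel":[0.9,0.53,0],"spin":0}]'
python3 -m handwheel '[{"grip":1,"travel":[0.9,0.53,0],"spin":0},{"grip":1,"travel":[0.9,0.53,0],"spin":0},{"grip":1,"travel":[0.9,0.53,0],"spin":0},{"grip":1,"travel":[0.9,0.53,0],"spin":0},{"grip":1,"travel":[0.9,0.53,0],"spin":0},{"grip":1,"travel":[0.9,0.53,0],"spin":0},{"grip":1,"travel":[0.9,0.53,0],"spin":0},{"grip":1,"travel":[0.9,0.53,0],"spin":0}]'
python3 -m handwheel '[{"grip":1,"travel":[0.9,0.53,0],"spin":0},{"grip":1,"travel":[0.6,0.36,0],"spin":0},{"grip":1,"travel":[0.36,0.21,0],"spin":0},{"grip":1,"travel":[0,0,0.2],"spin":0.9},{"grip":1,"travel":[0,0,0.4],"spin":0.9},{"grip":1,"travel":[0,0,0.8],"spin":0.9},{"grip":1,"travel":[0,0,0.8],"spin":0.9},{"grip":1,"travel":[0,0,0.8],"spin":0.9}]'
python3 - <<'E'
from h import *
s=telemetry.get_state();print(s)
E
```

```text
time_s: 10.58
tcp_pos: [0.5318, -0.0625, 0.2624]
eef_rot: [-180.0, -0.0, -77.1]
contact_force: [0.8, 0.6, -3.9]
gripper_width: 0.011
gripper_force: 39.9
time_s: 11.58
tcp_pos: [0.4685, -0.2613, 0.2624]
eef_rot: [-180.0, -0.0, -77.1]
contact_force: [0.0, 0.3, -3.1]
gripper_width: 0.012
gripper_force: 39.9
time_s: 12.58
tcp_pos: [0.4537, -0.3108, 0.1866]
eef_rot: [-180.0, 0.0, -99.7]
contact_force: [0.3, -0.2, -2.8]
gripper_width: 0.0114
gripper_force: 39.9
{'time_s': 12.575, 'joints': array([-1.40059982e+01,  1.09593708e+01, -1.91823882e+01, -5.59273126e-03,
       -5.98366909e+01,  4.34983072e+00]), 'qd': array([ 1.16516906e-01,  7.67267723e+00, -1.25815208e+01, -3.36219617e-02,
        2.04740069e+01, -3.57449071e+01]), 'joint_torque': array([ -0.06412145, -45.47392845,  28.92540872,   6.94322929,
        -0.58061717,   1.03846952]), 'tcp_pos': array([ 0.45368065, -0.31081041,  0.18657836]), 'eef_rot': array([-1.79978145e+02,  3.18809860e-03, -9.96589761e+01]), 'contact_force': array([ 0.29786714, -0.17308581, -2.83497773]), 'moment': array([ 0.0686056 ,  0.04348054, -0.04422004]), 'gripper_force': 39.945117831230164, 'gripper_width': 0.011448947240715554}
```

```bash

python3 -m handwheel '[{"grip":1,"travel":[0.5,0.05,0.8],"spin":0},{"grip":1,"travel":[0.5,0.05,0.9],"spin":0},{"grip":1,"travel":[0,0,0.9],"spin":0},{"grip":1,"travel":[0,0,0.9],"spin":0},{"grip":1,"travel":[0,0,0.9],"spin":0},{"grip":1,"travel":[0,0,0.6],"spin":0},{"grip":1,"travel":[0,0,0.3],"spin":0},{"grip":1,"travel":[0,0,0],"spin":0}]'

```

```text
time_s: 13.58
tcp_pos: [0.4471, -0.3352, 0.0545]
eef_rot: [180.0, -0.0, -99.5]
contact_force: [-0.7, 0.8, -2.3]
gripper_width: 0.0113
gripper_force: 39.9
```

```bash

python3 -m handwheel '[{"grip":1,"travel":[0,0,0.2],"spin":0},{"grip":1,"travel":[0,0,0.15],"spin":0},{"grip":1,"travel":[0,0,0.1],"spin":0},{"grip":1,"travel":[0,0,0],"spin":0}]'

```

```text
time_s: 14.08
tcp_pos: [0.4479, -0.3358, 0.0486]
eef_rot: [-179.8, -0.1, -99.4]
contact_force: [-12.5, 11.3, 44.6]
gripper_width: 0.0117
gripper_force: 40.0
```

```bash

python3 -m handwheel '[{"grip":1,"travel":[0,0,-0.15],"spin":0},{"grip":1,"travel":[0,0,0],"spin":0}]'
python3 - <<'E'
from h import *
print(telemetry.get_state()['tcp_pos'])
im,T=cap('side','s3.png'); a=im[80:230,230:430]; b,_=cap('scene'); b=b[190:310,70:230]
cv2.imwrite('pics/c3.png',np.hstack([cv2.resize(a,(400,300)),cv2.resize(b,(400,300))])[:,:,::-1])
E
```

```text
time_s: 14.32
tcp_pos: [0.4481, -0.3355, 0.0487]
eef_rot: [-179.9, -0.0, -99.5]
contact_force: [-2.8, 4.5, 13.9]
gripper_width: 0.0114
gripper_force: 40.0
[ 0.44805772 -0.33549866  0.04870513]
```

View pics/c3.png

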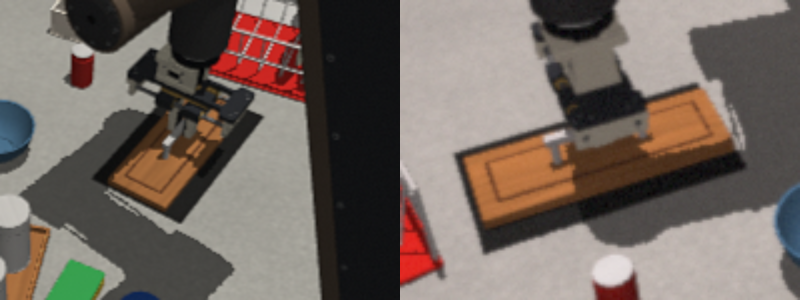

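It lies flat within the mat. Releasing it and rising.

```bash

python3 -m handwheel '[{"grip":-1,"travel":[0,0,0],"spin":0},{"grip":-1,"travel":[0,0,0],"spin":0},{"grip":-1,"travel":[0,0,0],"spin":0},{"grip":-1,"travel":[0,0,0],"spin":0},{"grip":-1,"travel":[0,0,-0.3],"spin":0},{"grip":-1,"travel":[0,0,-0.7],"spin":0},{"grip":-1,"travel":[0,0,-1],"spin":0},{"grip":-1,"travel":[0,0,-1],"spin":0}]'
python3 -m handwheel '[{"grip":-1,"travel":[0,0,-1],"spin":0},{"grip":-1,"travel":[0,0,-1],"spin":0},{"grip":-1,"travel":[0,0,-1],"spin":0},{"grip":-1,"travel":[0,0,-1],"spin":0},{"grip":-1,"travel":[0,0,-1],"spin":0},{"grip":-1,"travel":[0,0,-1],"spin":0},{"grip":-1,"travel":[0,0,-1],"spin":0},{"grip":-1,"travel":[0,0,-1],"spin":0}]'
python3 - <<'E'
from h import *
s=telemetry.get_state();print(s['tcp_pos'],s['eef_rot'])
im,T=cap('wrist')
print([(d['position'],d['p'],px2w('wrist',d['position'],.054,T)) for d in models.find_in('wrist','front_grip')])
for f in ('scene','side'):
  im,T=cap(f,f+'4.png')
  print([(d['position'],d['p'],px2w(f,d['position'],.04)) for d in models.find_in(f,'front_grip')])
  for t,z in(('tin_a_mid',.061),('tray',.005)):
    print(t,[(np.round(d['position']),round(d['p'],2),px2w(f,d['position'],z).round(3)) for d in models.find_in(f,t)[:6]])
a,b=[cv2.imread('pics/%s4.png'%f) for f in('scene','side')]
cv2.imwrite('pics/c4.png',np.hstack([cv2.resize(a[160:280,80:360],(800,343)),])) 
cv2.imwrite('pics/c4.png',np.vstack([cv2.resize(a[160:310,80:360],(560,300)),cv2.resize(b[100:300,160:533],(560,300))]))
E
```

```text
time_s: 15.42
tcp_pos: [0.4471, -0.3352, 0.1232]
eef_rot: [-180.0, -0.0, -99.5]
contact_force: [0.7, 0.2, 0.2]
gripper_width: 0.0846
gripper_force: 0.0
time_s: 16.42
tcp_pos: [0.4468, -0.3351, 0.3235]
eef_rot: [-180.0, -0.0, -99.5]
contact_force: [0.7, 0.4, 0.4]
gripper_width: 0.0876
gripper_force: 0.0
[ 0.44679209 -0.33509605  0.32351742] [-1.79969193e+02 -4.87246555e-03 -9.95376746e+01]
[([248.8, 132.4], 0.65, array([ 0.4457741, -0.3635137,  0.054    ]))]
[([146.6, 254.9], 0.87, array([ 0.48506644, -0.35910302,  0.04      ]))]
tin_a_mid [(array([318., 187.]), 0.97, array([0.535, 0.232, 0.061])), (array([252., 181.]), 0.93, array([0.383, 0.073, 0.061])), (array([158., 309.]), 0.54, array([ 0.694, -0.424,  0.061]))]
tray [(array([291., 233.]), 0.8, array([0.615, 0.056, 0.005]))]
[([318.5, 152.9], 0.81, array([ 0.44148439, -0.29832038,  0.04      ]))]
tin_a_mid [(array([238., 308.]), 0.8, array([0.43 , 0.315, 0.061])), (array([296., 244.]), 0.8, array([0.372, 0.079, 0.061])), (array([215., 255.]), 0.78, array([0.555, 0.207, 0.061]))]
tray [(array([229., 256.]), 0.56, array([0.537, 0.163, 0.005]))]
```

View pics/c4.png

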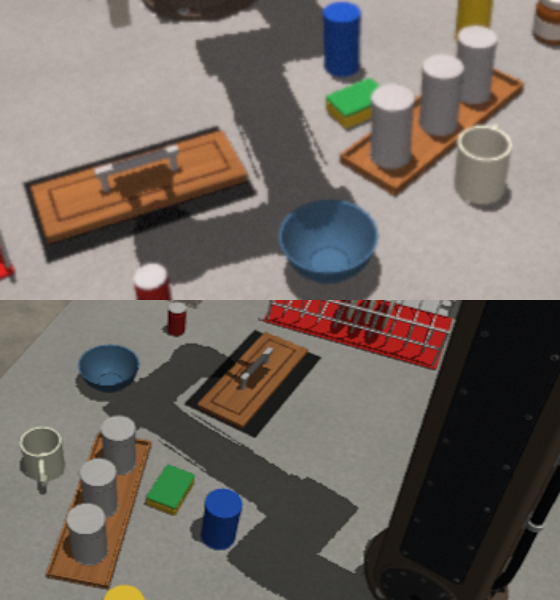

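The panel is flat on the mat, handle up. The three grey tins stand on the tray, their tops in scene at about (318,179), (301,194) and (275,209).

```bash
python3 - <<'E'
from h import *
T=pose()
for q,r in zip([(318.5,179),(301,194),(275.5,209)],[(218,246),(225.3,216),(238.7,186.7)]):
    a,b=px2w('scene',q,.117),px2w('side',r,.117); c=(a+b)/2; print(a.round(3),b.round(3),c.round(3),'tool',(T[:3,:3].T@(c-T[:3,3])).round(3))
E
```

```text
[0.56  0.206 0.117] [0.542 0.207 0.117] [0.551 0.206 0.117] tool [-0.551 -0.013  0.205]
[0.59  0.108 0.117] [0.569 0.114 0.117] [0.579 0.111 0.117] tool [-0.462 -0.057  0.204]
[0.604 0.    0.117] [0.583 0.005 0.117] [0.593 0.002 0.117] tool [-0.357 -0.089  0.204]
```

```bash

python3 -m handwheel '[{"grip":-1,"travel":[-1,-0.02,0],"spin":0},{"grip":-1,"travel":[-1,-0.02,0],"spin":0},{"grip":-1,"travel":[-1,-0.02,0],"spin":0},{"grip":-1,"travel":[-1,-0.02,0],"spin":0},{"grip":-1,"travel":[-1,-0.02,0],"spin":0},{"grip":-1,"travel":[-1,-0.02,0],"spin":0},{"grip":-1,"travel":[-1,-0.02,0],"spin":0},{"grip":-1,"travel":[-1,-0.02,0],"spin":0}]'
python3 -m handwheel '[{"grip":-1,"travel":[-1,-0.02,0],"spin":0},{"grip":-1,"travel":[-1,-0.02,0],"spin":0},{"grip":-1,"travel":[-1,-0.02,0],"spin":0},{"grip":-1,"travel":[-1,-0.02,0],"spin":0},{"grip":-1,"travel":[-1,-0.02,0],"spin":0},{"grip":-1,"travel":[-1,-0.02,0],"spin":0},{"grip":-1,"travel":[-1,-0.02,0],"spin":0},{"grip":-1,"travel":[-1,-0.02,0],"spin":0}]'
python3 -m handwheel '[{"grip":-1,"travel":[-1,-0.02,0],"spin":0},{"grip":-1,"travel":[-1,-0.02,0],"spin":0},{"grip":-1,"travel":[-1,-0.02,0],"spin":0},{"grip":-1,"travel":[-1,-0.02,0],"spin":-0.9},{"grip":-1,"travel":[-1,-0.02,0],"spin":-0.9},{"grip":-1,"travel":[0,0,0],"spin":-0.9},{"grip":-1,"travel":[0,0,0],"spin":-0.9},{"grip":-1,"travel":[0,0,0],"spin":-0.9}]'
python3 - <<'E'
from h import *
im,T=cap('wrist','w5.png'); print(T[:3,3],telemetry.get_state()['eef_rot'])
print([(np.round(d['position']),round(d['p'],2),px2w('wrist',d['position'],.1,T).round(3)) for d in models.find_in('wrist','tin_a_mid')[:6]])
E
```

```text
time_s: 17.92
tcp_pos: [0.4841, -0.1378, 0.3218]
eef_rot: [180.0, -0.0, -99.5]
contact_force: [0.0, 0.4, -0.6]
gripper_width: 0.0877
gripper_force: 0.0
time_s: 18.92
tcp_pos: [0.5212, 0.0588, 0.3217]
eef_rot: [180.0, -0.0, -99.5]
contact_force: [0.6, 0.4, 0.3]
gripper_width: 0.0874
gripper_force: 0.0
time_s: 19.92
tcp_pos: [0.5426, 0.1819, 0.3218]
eef_rot: [180.0, -0.0, -76.9]
contact_force: [0.9, 0.3, -0.8]
gripper_width: 0.0873
gripper_force: 0.0
[0.54257285 0.18192676 0.3218208 ] [ 1.79980514e+02 -9.84043771e-03 -7.66645740e+01]
[(array([425., 105.]), 0.85, array([0.375, 0.078, 0.1  ])), (array([239., 183.]), 0.8, array([0.552, 0.209, 0.1  ])), (array([308., 255.]), 0.59, array([0.448, 0.281, 0.1  ]))]
```

View pics/w5.png

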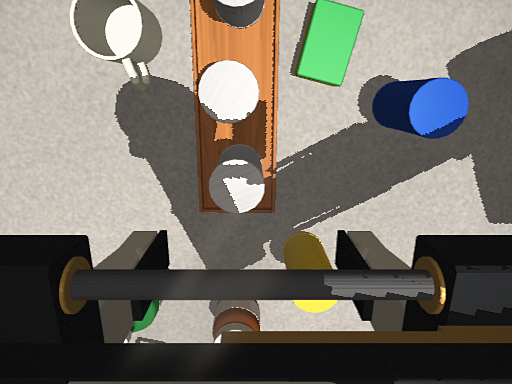

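The tin tops are at (237,187) left, (228,92) middle and (240,0) right, cut off. The tray's left end is at row 211, columns 200–274.

```bash
python3 - <<'E'
from h import *
T=pose()
for q in[(237,187),(228,92),(240,-3)]:
    c=px2w('wrist',q,.117,T); print(c.round(3),'tool',(T[:3,:3].T@(c-T[:3,3])).round(4))
a,b=[px2w('wrist',q,.018,T) for q in((200,211),(274,211))]; print('tray end',a,b,np.linalg.norm(a-b))
E
```

```text
[0.553 0.209 0.117] tool [-0.0244 -0.0168  0.2048]
[0.584 0.113 0.117] tool [ 0.0767 -0.0247  0.2049]
[0.591 0.026 0.117] tool [ 0.163  -0.0116  0.2049]
tray end [0.59594801 0.28540234 0.018     ] [0.49120821 0.2612114  0.018     ] 0.1074971077454427
```

```bash
cat > weigh.py <<'E'
from h import *
F=[];Q=[]
for i in range(8):
    viewer.capture('wrist'); s=telemetry.get_state(); F.append(s['contact_force']); Q.append(s['joint_torque'][1:3])
print('F',np.mean(F,0).round(2),'sd',np.std(F,0).round(2),'Q',np.mean(Q,0).round(2),'w',s['gripper_width'],s['gripper_force'],s['tcp_pos'].round(4),s['time_s'])
E
python3 -m handwheel '[{"grip":-1,"travel":[-0.5,-0.34,0.8],"spin":0},{"grip":-1,"travel":[-0.48,-0.34,0.9],"spin":0},{"grip":-1,"travel":[0,0,0.9],"spin":0},{"grip":-1,"travel":[0,0,0.9],"spin":0},{"grip":-1,"travel":[0,0,0.9],"spin":0},{"grip":-1,"travel":[0,0,0.9],"spin":0},{"grip":-1,"travel":[0,0,0.9],"spin":0},{"grip":-1,"travel":[0,0,0.9],"spin":0}]' 30
python3 -m handwheel '[{"grip":-1,"travel":[0,0,0.8],"spin":0},{"grip":-1,"travel":[0,0,0.8],"spin":0},{"grip":-1,"travel":[0,0,0.6],"spin":0},{"grip":-1,"travel":[0,0,0.4],"spin":0},{"grip":-1,"travel":[0,0,0],"spin":0}]' 30
python3 -m handwheel '[{"grip":1,"travel":[0,0,0],"spin":0},{"grip":1,"travel":[0,0,0],"spin":0},{"grip":1,"travel":[0,0,0],"spin":0},{"grip":1,"travel":[0,0,0],"spin":0},{"grip":1,"travel":[0,0,0],"spin":0}]' 30
```

```text
time_s: 21.02
tcp_pos: [0.5536, 0.2092, 0.1438]
eef_rot: [180.0, -0.0, -77.2]
contact_force: [-0.7, 0.6, -0.0]
gripper_width: 0.0875
gripper_force: 0.0
time_s: 21.65
tcp_pos: [0.5533, 0.2087, 0.079]
eef_rot: [179.9, -0.0, -77.1]
contact_force: [0.4, 0.3, 0.7]
gripper_width: 0.0875
gripper_force: 0.0
time_s: 22.28
tcp_pos: [0.5538, 0.209, 0.08]
eef_rot: [-180.0, 0.0, -77.0]
contact_force: [-0.2, -0.2, 4.3]
gripper_width: 0.0617
gripper_force: 30.0
```

Gripped at 62 mm. Lifting 75 mm and weighing.

```bash

python3 -m handwheel '[{"grip":1,"travel":[0,0,-0.2],"spin":0},{"grip":1,"travel":[0,0,-0.5],"spin":0},{"grip":1,"travel":[0,0,-0.8],"spin":0},{"grip":1,"travel":[0,0,-0.8],"spin":0},{"grip":1,"travel":[0,0,-0.5],"spin":0},{"grip":1,"travel":[0,0,-0.2],"spin":0},{"grip":1,"travel":[0,0,0],"spin":0},{"grip":1,"travel":[0,0,0],"spin":0}]' 30
python3 weigh.py
```

```text
time_s: 23.28
tcp_pos: [0.5531, 0.2086, 0.1538]
eef_rot: [179.9, -0.0, -77.0]
contact_force: [-0.4, 0.9, -1.6]
gripper_width: 0.0615
gripper_force: 30.0
F [-0.33  0.16 -1.8 ] sd [0.34 0.37 0.2 ] Q [-50.69  26.96] w 0.06136262024907997 29.99427169561386 [0.5535 0.2088 0.1544] 23.675
```

Left tin reads about 1.8 N. Setting it back, then moving to the middle one.

```bash

python3 -m handwheel '[{"grip":1,"travel":[0,0,0.5],"spin":0},{"grip":1,"travel":[0,0,0.8],"spin":0},{"grip":1,"travel":[0,0,0.8],"spin":0},{"grip":1,"travel":[0,0,0.5],"spin":0},{"grip":1,"travel":[0,0,0.2],"spin":0},{"grip":1,"travel":[0,0,0.1],"spin":0},{"grip":1,"travel":[0,0,0.07],"spin":0},{"grip":1,"travel":[0,0,0],"spin":0}]' 30
python3 -m handwheel '[{"grip":-1,"travel":[0,0,0],"spin":0},{"grip":-1,"travel":[0,0,0],"spin":0},{"grip":-1,"travel":[0,0,0],"spin":0},{"grip":-1,"travel":[0,0,-0.3],"spin":0},{"grip":-1,"travel":[0,0,-0.8],"spin":0},{"grip":-1,"travel":[0,0,-1],"spin":0},{"grip":-1,"travel":[0,0,-1],"spin":0},{"grip":-1,"travel":[0,0,-0.5],"spin":0}]' 30
python3 weigh.py
python3 - <<'E'
from h import *
T=pose(); print([(np.round(d['position']),round(d['p'],2),px2w('wrist',d['position'],.117,T).round(3)) for d in models.find_in('wrist','tin_a_mid')[:6]])
c=np.array([.584,.113,.079]);print((T[:3,:3].T@(c-T[:3,3])).round(4))
E
```

```text
time_s: 24.68
tcp_pos: [0.5537, 0.2089, 0.0807]
eef_rot: [-180.0, 0.0, -77.0]
contact_force: [-0.4, -0.4, -2.4]
gripper_width: 0.0618
gripper_force: 30.0
time_s: 25.68
tcp_pos: [0.5541, 0.2092, 0.1722]
eef_rot: [-179.9, 0.0, -77.0]
contact_force: [-0.1, 0.8, -0.0]
gripper_width: 0.0876
gripper_force: 0.0
F [0.16 0.1  0.11] sd [0.31 0.66 1.17] Q [-48.98  26.74] w 0.08739833174110123 0.0 [0.5531 0.2085 0.1693] 26.075
[(array([252., 205.]), 0.87, array([0.555, 0.202, 0.117])), (array([340., 316.]), 0.59, array([0.475, 0.269, 0.117])), (array([487.,  86.]), 0.56, array([0.438, 0.1  , 0.117]))]
[ 0.1    -0.0088  0.0903]
```

```bash

python3 -m handwheel '[{"grip":-1,"travel":[0.7,-0.06,0],"spin":0},{"grip":-1,"travel":[1,-0.09,0],"spin":0},{"grip":-1,"travel":[1,-0.09,0],"spin":0},{"grip":-1,"travel":[0.8,-0.07,0],"spin":0},{"grip":-1,"travel":[0.5,-0.04,0],"spin":0},{"grip":-1,"travel":[0,0,0.6],"spin":0},{"grip":-1,"travel":[0,0,0.8],"spin":0},{"grip":-1,"travel":[0,0,0.8],"spin":0}]' 30
python3 -m handwheel '[{"grip":-1,"travel":[0,0,0.8],"spin":0},{"grip":-1,"travel":[0,0,0.45],"spin":0},{"grip":-1,"travel":[0,0,0.1],"spin":0},{"grip":1,"travel":[0,0,0],"spin":0},{"grip":1,"travel":[0,0,0],"spin":0},{"grip":1,"travel":[0,0,0],"spin":0},{"grip":1,"travel":[0,0,0],"spin":0},{"grip":1,"travel":[0,0,0],"spin":0}]' 30
python3 -m handwheel '[{"grip":1,"travel":[0,0,-0.2],"spin":0},{"grip":1,"travel":[0,0,-0.5],"spin":0},{"grip":1,"travel":[0,0,-0.8],"spin":0},{"grip":1,"travel":[0,0,-0.8],"spin":0},{"grip":1,"travel":[0,0,-0.5],"spin":0},{"grip":1,"travel":[0,0,-0.2],"spin":0},{"grip":1,"travel":[0,0,0],"spin":0},{"grip":1,"travel":[0,0,0],"spin":0}]' 30
python3 weigh.py
```

```text
time_s: 27.12
tcp_pos: [0.584, 0.1138, 0.1137]
eef_rot: [180.0, 0.0, -77.0]
contact_force: [0.4, 0.7, -1.2]
gripper_width: 0.0876
gripper_force: 0.0
time_s: 28.12
tcp_pos: [0.5847, 0.1134, 0.0821]
eef_rot: [-180.0, 0.0, -77.0]
contact_force: [-2.4, -0.8, 4.6]
gripper_width: 0.0619
gripper_force: 30.0
time_s: 29.12
tcp_pos: [0.5841, 0.1132, 0.1558]
eef_rot: [179.9, -0.0, -77.0]
contact_force: [-0.7, -0.4, -2.5]
gripper_width: 0.0614
gripper_force: 30.0
F [ 0.02 -0.1  -1.48] sd [0.31 0.66 0.39] Q [-50.92  26.94] w 0.06155852372723971 29.964536726474762 [0.5845 0.1133 0.1564] 29.525
```

```bash

python3 -m handwheel '[{"grip":1,"travel":[0,0,0.5],"spin":0},{"grip":1,"travel":[0,0,0.8],"spin":0},{"grip":1,"travel":[0,0,0.8],"spin":0},{"grip":1,"travel":[0,0,0.5],"spin":0},{"grip":1,"travel":[0,0,0.2],"spin":0},{"grip":1,"travel":[0,0,0.1],"spin":0},{"grip":1,"travel":[0,0,0.07],"spin":0},{"grip":1,"travel":[0,0,0],"spin":0}]' 30
python3 -m handwheel '[{"grip":-1,"travel":[0,0,0],"spin":0},{"grip":-1,"travel":[0,0,0],"spin":0},{"grip":-1,"travel":[0,0,0],"spin":0},{"grip":-1,"travel":[0,0,-0.3],"spin":0},{"grip":-1,"travel":[0,0,-0.8],"spin":0},{"grip":-1,"travel":[0,0,-1],"spin":0},{"grip":-1,"travel":[0,0,-1],"spin":0},{"grip":-1,"travel":[0,0,-1],"spin":0}]' 30
python3 -m handwheel '[{"grip":-1,"travel":[0,0,-1],"spin":0},{"grip":-1,"travel":[0,0,-1],"spin":0},{"grip":-1,"travel":[0,0,0],"spin":0}]' 30
python3 - <<'E'
from h import *
im,T=cap('wrist','w6.png'); print(T[:3,3])
print([(np.round(d['position']),round(d['p'],2),px2w('wrist',d['position'],.117,T).round(3)) for d in models.find_in('wrist','tin_a_mid')[:6]])
E
```

```text
time_s: 30.52
tcp_pos: [0.5847, 0.1135, 0.0827]
eef_rot: [-180.0, 0.0, -77.0]
contact_force: [-0.7, -0.5, -0.9]
gripper_width: 0.0615
gripper_force: 30.0
time_s: 31.52
tcp_pos: [0.5846, 0.1134, 0.1863]
eef_rot: [-180.0, 0.0, -77.0]
contact_force: [-0.7, -0.3, -0.4]
gripper_width: 0.0881
gripper_force: 0.0
time_s: 31.9
tcp_pos: [0.5856, 0.1137, 0.2378]
eef_rot: [-179.7, 0.0, -77.0]
contact_force: [-0.4, -0.7, 0.4]
gripper_width: 0.0877
gripper_force: 0.0
[0.58562795 0.11368084 0.23776949]
[(array([264., 257.]), 0.94, array([0.561, 0.176, 0.117])), (array([473., 182.]), 0.86, array([0.406, 0.068, 0.117])), (array([331., 322.]), 0.75, array([0.482, 0.229, 0.117]))]
```

View pics/w6.png

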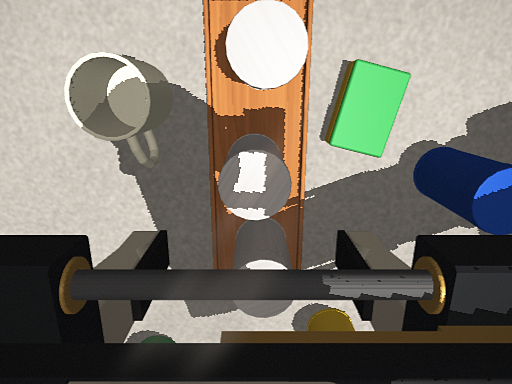

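The right tin's top is at (267,44), and the middle tin at (255,185) stands upright.

```bash
python3 - <<'E'
from h import *
T=pose()
for q in[(267,44),(255,185)]:
    c=px2w('wrist',q,.117,T); print(c.round(3),'tool',(T[:3,:3].T@(c-T[:3,3])).round(4))
E
```

```text
[0.599 0.003 0.117] tool [0.1109 0.0108 0.118 ]
[0.583 0.111 0.117] tool [0.0021 0.0022 0.1181]
```

```bash

python3 -m handwheel '[{"grip":-1,"travel":[0.7,0.06,0],"spin":0},{"grip":-1,"travel":[1,0.09,0],"spin":0},{"grip":-1,"travel":[1,0.09,0],"spin":0},{"grip":-1,"travel":[1,0.08,0],"spin":0},{"grip":-1,"travel":[0.7,0.06,0],"spin":0},{"grip":-1,"travel":[0,0,0.8],"spin":0},{"grip":-1,"travel":[0,0,0.9],"spin":0},{"grip":-1,"travel":[0,0,0.9],"spin":0}]' 30
python3 -m handwheel '[{"grip":-1,"travel":[0,0,0.9],"spin":0},{"grip":-1,"travel":[0,0,0.9],"spin":0},{"grip":-1,"travel":[0,0,0.8],"spin":0},{"grip":-1,"travel":[0,0,0.6],"spin":0},{"grip":-1,"travel":[0,0,0.4],"spin":0},{"grip":-1,"travel":[0,0,0],"spin":0}]' 30
python3 -m handwheel '[{"grip":1,"travel":[0,0,0],"spin":0},{"grip":1,"travel":[0,0,0],"spin":0},{"grip":1,"travel":[0,0,0],"spin":0},{"grip":1,"travel":[0,0,0],"spin":0},{"grip":1,"travel":[0,0,0],"spin":0}]' 40
python3 -m handwheel '[{"grip":1,"travel":[0,0,-0.2],"spin":0},{"grip":1,"travel":[0,0,-0.5],"spin":0},{"grip":1,"travel":[0,0,-0.8],"spin":0},{"grip":1,"travel":[0,0,-0.8],"spin":0},{"grip":1,"travel":[0,0,-0.5],"spin":0},{"grip":1,"travel":[0,0,-0.2],"spin":0},{"grip":1,"travel":[0,0,0],"spin":0},{"grip":1,"travel":[0,0,0],"spin":0}]' 40
python3 weigh.py
```

```text
time_s: 33.0
tcp_pos: [0.5997, 0.0034, 0.1688]
eef_rot: [180.0, 0.0, -77.1]
contact_force: [0.3, 0.6, 0.5]
gripper_width: 0.0876
gripper_force: 0.0
time_s: 33.75
tcp_pos: [0.5996, 0.0038, 0.0792]
eef_rot: [179.9, -0.0, -77.0]
contact_force: [0.1, 0.4, 0.8]
gripper_width: 0.0878
gripper_force: 0.0
time_s: 34.38
tcp_pos: [0.6002, 0.0041, 0.0803]
eef_rot: [-180.0, -0.0, -77.0]
contact_force: [-0.9, 1.4, 5.2]
gripper_width: 0.0614
gripper_force: 40.0
time_s: 35.38
tcp_pos: [0.5994, 0.0039, 0.154]
eef_rot: [179.9, 0.0, -77.0]
contact_force: [0.2, -0.2, -4.6]
gripper_width: 0.0615
gripper_force: 40.0
F [ 0.04  0.14 -4.97] sd [0.44 0.5  0.35] Q [-53.54  28.27] w 0.06139025051480263 39.99878704547882 [0.5999 0.004  0.1547] 35.775
```

The right tin reads 5.0 N against 1.8 and 1.5, so it is the heaviest. Raising it further.

```bash

python3 -m handwheel '[{"grip":1,"travel":[0,0,-0.3],"spin":0},{"grip":1,"travel":[0,0,-0.7],"spin":0},{"grip":1,"travel":[0,0,-0.7],"spin":0},{"grip":1,"travel":[0,0,-0.6],"spin":0},{"grip":1,"travel":[0,0,-0.3],"spin":0},{"grip":1,"travel":[0,0,0],"spin":0},{"grip":1,"travel":[0,0,0],"spin":0},{"grip":1,"travel":[0,0,0],"spin":0}]' 40
python3 - <<'E'
from h import *
a,_=cap('scene');b,_=cap('side')
cv2.imwrite('pics/c7.png',np.vstack([cv2.resize(a[140:310,80:360],(560,300)),cv2.resize(b[100:300,160:400],(560,300))])[:,:,::-1])
E
```

```text
time_s: 36.78
tcp_pos: [0.5996, 0.0039, 0.2191]
eef_rot: [179.9, 0.0, -77.0]
contact_force: [0.3, 0.1, -4.0]
gripper_width: 0.0615
gripper_force: 40.0
```

View pics/c7.png

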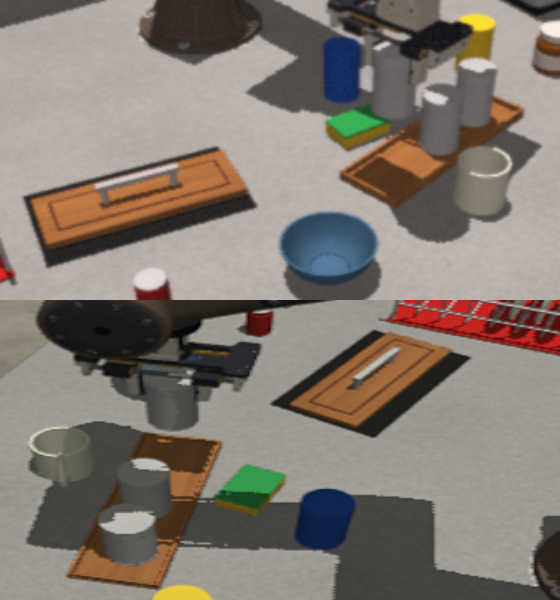

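The right tin is held upright and high, the other two stand in the tray, and the panel is on the mat.

```bash
python3 -c "
from plant import close_job
print(close_job())"
```

```text
the job is handed in; nothing more can be done
None
```

The job is handed in: the drawer front lies handle up on the mat, and the right tin, the heaviest at about 0.5 kg against 0.18 kg (left) and 0.15 kg (middle), is held upright about 14 cm above the tray, with the other two standing in it; no verdict was returned.

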